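Free the ratchet pawl and push the hold-down arm onto the detector cell

ROBOT

A 7-joint arm with a two-finger parallel gripper is mounted at the origin on the work surface. World frame = base frame: x ahead of the robot, y to its left, z up, the work surface at z = 0. Lengths are in m, angles in degrees, forces in N, time in s.
With the tool pointing down it reaches from about 0.4 to 0.85 m from the base axis. Payload 4.5 kg.
Tool frame: the origin (TCP) lies at the very end of the fingers, on their centre line; the grasp point (between the pads) lies 19 mm behind it; z points along the fingers, y is the line along which they close (so a half turn about z gives the same grasp; the last joint's range is limited). The gripper opens to 88 mm and grips with 3 to 60 N. Pads are 18 mm wide; open, the fingers measure 123 mm over their backs; the gripper's body (75 mm by 187 mm) begins 45 mm behind the grasp point.
Start: joints at [76.536, 39.483, -11.15, 89.685, 9.013, 51.709, -12.324], TCP at [0.166, -0.603, 0.203] pointing down, gripper open.
Joint ranges: [-172.22, 172.22], [-26.19, 119.32], [-84.43, 86.54], [7.71, 146.69], [-57.33, 237.33], [2.42, 119.75], [-152.13, 152.13]. Speed limits (degrees/s): [147.25, 147.25, 180, 180, 180, 180, 180].

INTERFACE

Orientations are given as a 3x3 rotation matrix whose columns are the frame's x, y, z axes.
In Python, from cell import robot gives the robot as it stands.
- The arm moves only by the tool move_arm, never from a script. Its arguments are lists of equal length, an entry for each row: "travel": the shift along the tool's x, y, z normalised to -1 to 1, where 1 is 10 cm, a list of three; "twist": the turn, a rotation vector about the tool's x, y, z normalised to -1 to 1, where 1 is 90 degrees, a list of three; "hand": the opening, from 0 (shut) to 1 (fully open). In form: {"travel": [[dx, dy, dz], ...], "twist": [[wx, wy, wz], ...], "hand": [hand, ...]}. A call has 1 to 5 rows; each row is the pose to reach, as a shift and turn from the pose commanded when the call began, along the tool's axes at that moment; what a row does not reach only later rows make up. A row lasts 1/10 s, in which the tool goes at most 50 mm and 8.59 degrees, less where a joint would pass 70% of its speed; a pose out of reach is approached as far as the arm can. A call with a number of a shift or a turn outside -1 to 1 is refused whole. A call with a gripper value outside its range is refused whole. The fingers move at their own pace and stop on an object; "grip_force" is the grip in N (left out, the last holds). Time passes only in rows, so rows that repeat a pose let the fingers close. It gives the time, the measured TCP pose, the force, the opening and the grip force at its end, in the units of the state.
- robot.observe(): the state, without advancing time (a new reading comes with each control period).
- robot.get_image(name): name is "scene" or "top" or "wrist"; returns the picture (420x560x3 uint8, blue, green, red); there is no depth.
- robot.camera_info(name): a dict with "fovy" (degrees; the focal length in pixels is half the picture's height over the tangent of half this angle, whatever the lens; pixels are square), "cx", "cy" (the principal point, pixels), "extrinsics" (4x4, takes a point from camera to world coordinates); the wrist camera has in their place "tool_from_camera" (4x4, takes a point from camera to tool coordinates, whose origin is the TCP and whose axes are the flange's). Camera axes: x right, y down, z forward; pixel columns grow to the right and rows downward; lengths in m; the calibration is good to about 2 mm. A picture is of the moment at which its call begins: read the wrist's pose just before it. camera_info takes no time and is no camera call.
- robot.sign_off(): hands the job in; it is judged then, once.
The state is a dict: "clock": time; "q": joint angles; "joint_velocities": joint speeds; "joint_torque": joint torques, N m; "eef_pos": TCP position; "tool_rot": TCP orientation; "wrist_force": force on the tool from outside, world axes, zero at the start; "wrist_torque": the same for the moment, N m; "grip_width": finger opening in m; "grasp_force": force on a finger pad.
Only numpy, scipy, OpenCV 4.12 (cv2) and the standard library are available. Lean on these libraries where they do the work, as an engineer would, in place of code of your own. Each camera call takes 0.05 s, during which the arm holds its last target. There are 200 camera calls.

TASK

On the hold-down fixture beside the gas analyser, press the red thumb pad of the ratchet pawl down to its stop so that the pawl swings free of the teeth and stays free; then push the blue arm down by its black cross-bar, past the teeth, until its foot rests on top of the aluminium cell. Only press and push: never force the arm against the engaged pawl, do not raise the arm, leave the cell standing in its black nest, and leave the other things on the bench where they are.

Things in the scene. Friction and masses are not known exactly. Their poses are not given: they have to be found in the camera images.
- fixture: hold-down fixture, fixed to the bench: white base plate 130 x 270 x 15 mm with aluminium hinge cheeks (44 mm over both, tops 140 mm above the bench). Origin on the bench; its z is up, its y axis points level the way the arm reaches (from the pawl towards the cross-bar), its x axis is parallel to the hinge pins. In its frame (mm): plate from y -145 to y 125, arm hinge at (0, -60, 125), pawl pivot at (0, -102, 80), cell nest at (0, 55).
- clamp_arm (a joint): angle of the blue arm above level, rad: 0 = level, its foot resting on the cell; it starts raised at 0.67 to 0.81; growing = raised. It turns about clamp_hinge, stays where it is left (stiff hinge, about 1 to 3 N down at the cross-bar moves it when the pawl is free). With the pawl engaged the next tooth stops it after about 0.15 rad of lowering or less.
- pawl (a joint): angle of the brass ratchet pawl, rad: 0 to 0.05 = engaged in the teeth, free of them above 0.2, stop at 0.42. Grows as the red pad is pressed down, turns about pawl_pivot and stays where it is left (stiff; about 4 N on the pad moves it).
- clamp_hinge (a point): centre of the arm's hinge pin, 125 mm above the bench, fixed in the fixture; axis along the fixture's x. It is also the centre of the steel toothed wheel, 100 mm across the teeth.
- tbar_center (a point): centre of the black cross-bar at the end of the blue arm: a round bar, 24 mm in diameter, 80 mm long along the fixture's x. 170 mm from the hinge in the line of the arm, so at arm angle a it is 170*cos(a) mm along fixture y from the hinge and 170*sin(a) mm above it; about 125 mm above the bench when the arm is down. The foot, 26 mm in diameter, hangs 35 mm below the arm, 115 mm from the hinge.
- pawl_pivot (a point): centre of the pawl's pivot pin, 80 mm above the bench, fixed in the fixture; axis along the fixture's x.
- pawl_pad_top (a point): centre of the top face of the red thumb pad (36 x 36 x 10 mm) on the pawl's tail. At pawl angle 0 it is level, 75 mm from the pivot towards fixture -y and 10 mm above the pivot; it swings down about the pivot, by 29 mm at the stop, where it is 65 mm from the pivot along -y.
- nest (a point): fixed point on the fixture where the centre of the cell belongs, on the axis of the black nest ring (61 mm bore, 14 mm deep) and 52.5 mm above the bench
- cell_center (a point): centre of the loose aluminium detector cell with a green band, a cylinder 56 mm in diameter and 75 mm tall, standing in the nest; its z axis points along the cylinder. The foot comes to rest on its top; the cell itself needs no handling.
- spare_cell_center (a point): bystander: centre of a like cell with a black band, 56 mm in diameter, 75 mm tall, standing on the bench
- canister_center (a point): bystander: centre of a white filter canister, 60 mm in diameter, 120 mm tall, standing on the bench
- fitting_center (a point): bystander: centre of a brass fitting, 34 mm in diameter, 34 mm tall
- vial_center (a point): bystander: centre of an amber vial with a black cap, 38 mm in diameter, 65 mm tall
- stopper_center (a point): bystander: centre of a black rubber stopper, 40 mm in diameter, 26 mm tall
- driver_grip (a point): bystander: handle of a screwdriver lying on the bench, 170 mm long, orange handle
Not all that is in view belongs to the job. Leave any purple or yellow look-alike of the part that bears cell_center alone.

How it is judged (in metres and radians):
On the way, in this order (a step that is already met when the one before it is completed fails the run):
1. the pawl is pressed free of the teeth while the arm is still up (value of joint pawl above 0.2 rad and value of joint clamp_arm above 0.45 rad), for 0.2 s.
2. the arm is pushed down past its teeth onto the cell (value of joint clamp_arm below 0.03 rad and value of joint pawl above 0.2 rad), for 0.2 s.
At the end, for the whole second after the job is handed in: The arm lies within 0.03 rad of level, its foot on the cell, and is at rest; the pawl is still free (above 0.2 rad); the cell stands upright (within 0.1 rad) within 8 mm of its place in the nest (all of step 2 and velocity of joint clamp_arm between -0.05 and 0.05 rad/s and distance between cell_center and nest below 0.008 m and angle between cell_center's own z axis and vertical below 0.1 rad); the robot touches nothing.
It fails at once if the arm is forced (over 30 N) against the engaged pawl (value of joint pawl below 0.15 rad and contact force between the fingers and clamp_arm above 30 N).
It fails at once if the arm is raised instead of pushed down (above 0.9 rad) (value of joint clamp_arm above 0.9 rad).
It fails at once if the cell is lifted, pulled or tipped out of its nest (12 mm, 0.2 rad) (distance between cell_center and nest above 0.012 m or angle between cell_center's own z axis and vertical above 0.2 rad).
It fails at once if another thing on the bench is moved by more than 30 mm (distance of any of spare_cell_center, canister_center, fitting_center, vial_center, stopper_center, driver_grip from where it was at the start of the episode above 0.03 m).
It also fails if it takes over 51 s, if anything falls off the work surface, if the arm or the gripper's body presses on something with over 40 N, if the wrist force passes 120 N, or if a joint passes its speed limit or range.

## Working session

There is one attempt and no reset: what is moved stays moved. The work goes in short steps, Python scripts to look and compute and a tool call to move; the robot and the scene stay as the last step left them, time stands still between calls to the robot, and variables do not carry over. Pictures are saved under pics/ and viewed, at most 10 in all, crops included, and the job is handed in when it is done.

Besides the shell and the picture viewer there is one more tool, called after "Call:" as name(argument=value, ...) on one line, values as JSON. move_arm: Moves the arm, as the interface text tells. Its arguments: {"type":"object","properties":{"travel":{"type":"array","items":{"type":"array","items":{"type":"number"}}},"twist":{"type":"array","items":{"type":"array","items":{"type":"number"}}},"hand":{"type":"array","items":{"type":"number"}},"grip_force":{"type":"number"}},"required":["travel","twist","hand"]}

```bash
mkdir -p pics; python3 - <<'E'
from cell import robot
import cv2,numpy as np
for n in("scene","top"):
    im=robot.get_image(n);cv2.imwrite(f"pics/{n}0.png",im)
    i=robot.camera_info(n);print(n,i["fovy"],i["cx"],i["cy"]);print(np.round(i["extrinsics"],3))
s=robot.observe();print(s["clock"],s["eef_pos"],np.round(s["tool_rot"],3))
E
```

```text
scene 57.91831438619644 279.3954939099908 202.98454014873397
[[ 0.141  0.706 -0.694  1.057]
 [ 0.99  -0.089  0.11  -0.025]
 [ 0.016 -0.703 -0.711  0.603]
 [ 0.     0.     0.     1.   ]]
top 57.62234815377848 281.68557176640286 207.8812791449563
[[ 0.168 -0.965  0.2    0.429]
 [-0.986 -0.165  0.031  0.06 ]
 [ 0.003 -0.203 -0.979  0.754]
 [ 0.     0.     0.     1.   ]]
0.1 [ 0.16576179 -0.60199101  0.20189851] [[ 0.964  0.266 -0.001]
 [ 0.266 -0.964  0.002]
 [-0.    -0.002 -1.   ]]
```

View pics/scene0.png

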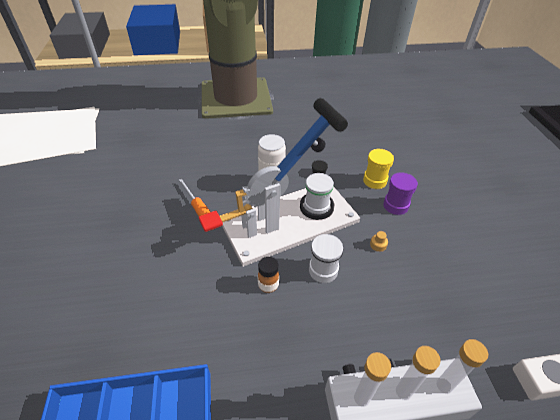

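View pics/top0.png

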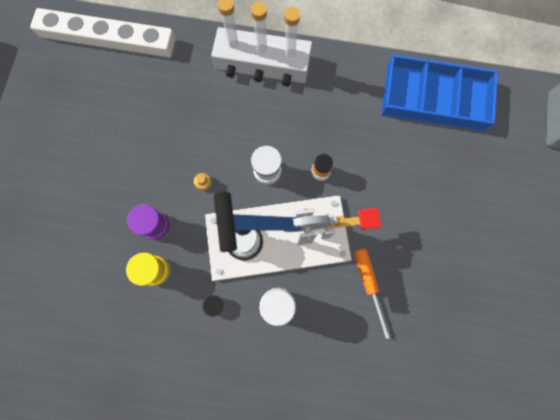

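The scene picture shows the red pad at (210,221), the black bar at (330,114) and the cell in its nest at (318,195). In the top picture the pad is at (370,219) and the bar at (225,222). The yellow and purple look-alikes stand apart, clear of the fixture. I'll triangulate the pad, bar and plate.

```bash
cat >h.py <<'E'
import cv2,numpy as np
from cell import robot
def ray(n,p):
    i=robot.camera_info(n);f=210/np.tan(np.radians(i["fovy"])/2);E=i["extrinsics"]
    d=E[:3,:3]@np.array([(p[0]-i["cx"])/f,(p[1]-i["cy"])/f,1]);return E[:3,3],d/np.linalg.norm(d)
def plane(n,p,z):
    o,d=ray(n,p);return o+d*(z-o[2])/d[2]
def tri(a,b):
    (o,d),(p,e)=ray("scene",a),ray("top",b)
    s=np.linalg.lstsq(np.c_[d,-e],p-o,rcond=None)[0];A,B=o+s[0]*d,p+s[1]*e
    return (A+B)/2,np.linalg.norm(A-B)
def comp(m,near):
    n,l,st,c=cv2.connectedComponentsWithStats(m.astype(np.uint8))
    k=min((k for k in range(1,n) if st[k,4]>40),key=lambda k:np.hypot(*(c[k]-near)));return c[k],st[k],l==k
E
python3 - <<'E'
from h import *
r={}
for n,pr,pb in(("scene",(210,221),(330,114)),("top",(370,219),(225,222))):
    im=cv2.imread(f"pics/{n}0.png");h=cv2.cvtColor(im,cv2.COLOR_BGR2HSV);H,S,V=cv2.split(h)
    red=((H<5)|(H>175))&(S>170)&(V>120)
    blk=(V<42)
    R=comp(red,pr);B=comp(blk,pb);r[n]=(R[0],B[0])
    print(n,R[0],R[1],B[0],B[1])
    if n=="top":
        print("pad rect",cv2.minAreaRect(np.argwhere(R[2])[:,::-1].astype(np.float32)),"bar",cv2.minAreaRect(np.argwhere(B[2])[:,::-1].astype(np.float32)))
        w=(V>150)&(S<60);W=comp(w,(280,240));rc=cv2.minAreaRect(np.argwhere(W[2])[:,::-1].astype(np.float32));print(rc)
        P=np.array([plane("top",q,.015)for q in cv2.boxPoints(rc)]);print(P,P.mean(0),[np.linalg.norm(P[i]-P[i-1])for i in range(4)])
p=tri(r["scene"][0],r["top"][0]);b=tri(r["scene"][1],r["top"][1])
print("pad",p,plane("top",r["top"][0],.088),"bar",b)
y=b[0]-p[0];print("dir deg",np.degrees(np.arctan2(y[1],y[0])),np.hypot(y[0],y[1]))
E
```

```text
scene [210.21612903 220.53870968] [199 211  24  20 310] [328.80565371 116.37809187] [314  99  33  32 283]
top [369.21448468 218.43175487] [359 209  22  20 359] [230.64893617 222.80319149] [226 194  10  57 188]
pad rect ((369.2699890136719, 218.3899688720703), (18.950462341308594, 19.65757179260254), 81.8698959350586) bar ((230.5518341064453, 221.92539978027344), (56.144710540771484, 7.068056106567383), 87.91743469238281)
((276.199951171875, 237.39999389648438), (67.31656646728516, 140.5728302001953), 81.8698959350586)
[[ 0.54162241  0.23636475  0.015     ]
 [ 0.62766669 -0.02839266  0.015     ]
 [ 0.50008784 -0.0644481   0.015     ]
 [ 0.41846266  0.1915428   0.015     ]] [0.5219599 0.0837667 0.015    ] [np.float64(0.13106231452531691), np.float64(0.2783884106644722), np.float64(0.1325758539820588), np.float64(0.26868943484280206)]
pad (array([ 0.57449723, -0.07669906,  0.07907016]), np.float64(0.0002682700909536673)) [ 0.57256876 -0.07502919  0.088     ] bar (array([0.50275   , 0.14441367, 0.23958586]), np.float64(0.006000102361112291))
dir deg 107.97734421866586 0.23246182933171272
```

Checks agree: the plate measures 131 x 273 mm, and the pad position from the plate (0.573,-0.075) matches the measured one. The fixture y axis is at about 108° and its origin at about (0.519,0.093). I'm moving above the pad with the fingers shut.

Call:
move_arm(travel=[[0.4, -0.3, 0], [0.8, -0.6, 0], [1, -0.75, 0]], twist=[[0, 0, 0], [0, 0, 0], [0, 0, 0]], hand=[0, 0, 0])

```text
clock: 0.4
eef_pos: [0.2457, -0.4994, 0.2023]
tool_rot: [[0.963, 0.27, 0.001], [0.27, -0.963, 0.003], [0.002, -0.003, -1.0]]
wrist_force: [1.5, -0.2, 0.2]
grip_width: 0.0664
grasp_force: 0.0
```

Call:
move_arm(travel=[[0.4, -0.3, 0], [0.8, -0.6, 0], [1, -0.75, 0]], twist=[[0, 0, 0], [0, 0, 0], [0, 0, 0]], hand=[0, 0, 0])

```text
clock: 0.7
eef_pos: [0.3219, -0.4004, 0.2025]
tool_rot: [[0.963, 0.271, 0.001], [0.271, -0.963, 0.003], [0.002, -0.002, -1.0]]
wrist_force: [1.3, -0.5, -0.4]
grip_width: 0.0423
grasp_force: 0.0
```

Call:
move_arm(travel=[[0.4, -0.3, 0], [0.8, -0.6, 0], [1, -0.75, 0]], twist=[[0, 0, 0], [0, 0, 0], [0, 0, 0]], hand=[0, 0, 0])

```text
clock: 1.0
eef_pos: [0.3983, -0.3015, 0.2025]
tool_rot: [[0.963, 0.271, 0.001], [0.271, -0.963, 0.002], [0.002, -0.002, -1.0]]
wrist_force: [0.3, -0.2, -0.1]
grip_width: 0.0182
grasp_force: 0.0
```

Call:
move_arm(travel=[[0.4, -0.3, 0], [0.8, -0.6, 0], [1, -0.75, 0], [1, -0.75, 0]], twist=[[0, 0, 0], [0, 0, 0], [0, 0, 0], [0, 0, 0]], hand=[0, 0, 0, 0])

```text
clock: 1.4
eef_pos: [0.4749, -0.2023, 0.2024]
tool_rot: [[0.962, 0.274, 0.002], [0.274, -0.962, 0.002], [0.002, -0.002, -1.0]]
wrist_force: [-0.1, -0.9, -0.2]
grip_width: 0.0003
grasp_force: 0.0
```

Call:
move_arm(travel=[[0.4, -0.3, 0], [0.8, -0.6, 0], [1, -0.72, 0]], twist=[[0, 0, 0], [0, 0, 0], [0, 0, 0]], hand=[0, 0, 0])

```text
clock: 1.7
eef_pos: [0.5511, -0.1073, 0.2025]
tool_rot: [[0.963, 0.269, 0.001], [0.269, -0.963, 0.002], [0.002, -0.002, -1.0]]
wrist_force: [0.2, -0.2, 0.6]
grip_width: 0.0006
grasp_force: 0.0
```

Call:
move_arm(travel=[[0.29, -0.2, 0], [0.29, -0.2, 0], [0.29, -0.2, 0], [0.29, -0.2, 0], [0.29, -0.2, 0]], twist=[[0, 0, -0.46], [0, 0, -0.46], [0, 0, -0.46], [0, 0, -0.46], [0, 0, -0.46]], hand=[0, 0, 0, 0, 0])

```text
clock: 2.2
eef_pos: [0.571, -0.0859, 0.2021]
tool_rot: [[0.544, 0.839, -0.001], [0.839, -0.544, -0.001], [-0.002, -0.001, -1.0]]
wrist_force: [-0.6, 0.4, 0.2]
grip_width: 0.0007
grasp_force: 0.0
```

Call:
move_arm(travel=[[0, 0, 0], [0, 0, 0], [0, 0, 0], [0, 0, 0], [0, 0, 0]], twist=[[0, 0, -0.56], [0, 0, -0.56], [0, 0, -0.56], [0, 0, -0.56], [0, 0, -0.56]], hand=[0, 0, 0, 0, 0])

```text
clock: 2.7
eef_pos: [0.571, -0.0861, 0.2021]
tool_rot: [[-0.174, 0.985, -0.001], [0.985, 0.174, -0.001], [-0.001, -0.002, -1.0]]
wrist_force: [-0.5, 0.6, 0.6]
grip_width: 0.0002
grasp_force: 0.0
```

```bash
python3 - <<'E'
from h import *
for n in("wrist","top"):cv2.imwrite(f"pics/{n}1.png",robot.get_image(n))
s=robot.observe();R=np.array(s["tool_rot"]);print(s["clock"],s["eef_pos"],R.round(3),np.round(s["q"]),s["wrist_force"])
i=robot.camera_info("wrist");print(i)
T=i["tool_from_camera"];f=210/np.tan(np.radians(i["fovy"])/2)
im=cv2.imread("pics/wrist1.png");H,S,V=cv2.split(cv2.cvtColor(im,cv2.COLOR_BGR2HSV))
c=comp(((H<5)|(H>175))&(S>170)&(V>100),(280,210));print(c[:2])
d=R@T[:3,:3]@np.array([(c[0][0]-i["cx"])/f,(c[0][1]-i["cy"])/f,1]);o=np.array(s["eef_pos"])+R@T[:3,3]
print("pad",o+d*(.09-o[2])/d[2])
E
```

```text
2.8 [ 0.57097694 -0.0859753   0.20199761] [[-0.168  0.986 -0.002]
 [ 0.986  0.168 -0.   ]
 [-0.    -0.002 -1.   ]] [ 22.  38. -32.  97.  25.  51. -10.] [-0.12211234 -0.25782055 -0.83122891]
{'fovy': 63.00128538996414, 'cx': 287.4687450947318, 'cy': 210.0096696062521, 'tool_from_camera': array([[ 2.66305959e-04, -9.52904842e-01, -3.03269338e-01,
         7.85422252e-02],
       [ 9.99999859e-01,  3.93308196e-04, -3.57699735e-04,
        -6.89233615e-04],
       [ 4.60132126e-04, -3.03269200e-01,  9.52904812e-01,
        -1.81594309e-01],
       [ 0.00000000e+00,  0.00000000e+00,  0.00000000e+00,
         1.00000000e+00]])}
(array([293.15798319, 184.50672269]), array([ 274,  165,   41,   38, 1190], dtype=int32))
pad [ 0.57348075 -0.07682724  0.09      ]
```

View pics/wrist1.png

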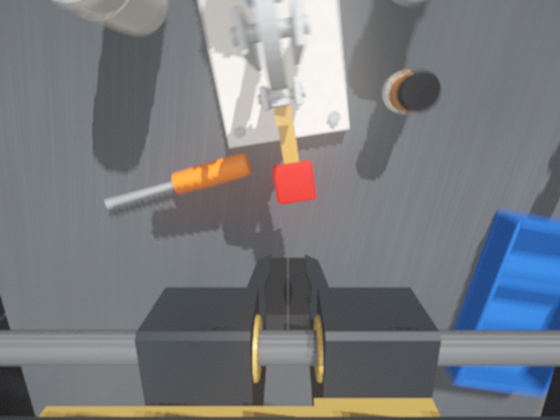

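The wrist view shows the red pad at (293,184), with the screwdriver clear at (210,175). The measured pad (0.573,-0.077) agrees with the earlier estimate. I'll descend and press.

Call:
move_arm(travel=[[0.06, 0.04, 0.4], [0.06, 0.04, 0.8], [0.06, 0.04, 0.95], [0.06, 0.04, 0.95]], twist=[[0, 0, -0.09], [0, 0, -0.09], [0, 0, -0.09], [0, 0, -0.09]], hand=[0, 0, 0, 0])

```text
clock: 3.2
eef_pos: [0.5724, -0.0788, 0.105]
tool_rot: [[-0.303, 0.953, -0.006], [0.953, 0.303, -0.001], [0.001, -0.006, -1.0]]
wrist_force: [-0.1, -0.3, -0.0]
grip_width: 0.0004
grasp_force: 0.0
```

Call:
move_arm(travel=[[0, 0, 0.06], [0, 0, 0.12], [0.01, 0, 0.18], [0.02, 0, 0.24], [0.03, 0, 0.3]], twist=[[0, 0, 0], [0, 0, 0], [0, 0, 0], [0, 0, 0], [0, 0, 0]], hand=[0, 0, 0, 0, 0])

```text
clock: 3.7
eef_pos: [0.5741, -0.0746, 0.0774]
tool_rot: [[-0.307, 0.952, 0.001], [0.952, 0.307, -0.0], [-0.0, 0.001, -1.0]]
wrist_force: [0.1, -0.1, 1.0]
grip_width: 0.0006
grasp_force: 0.0
```

Call:
move_arm(travel=[[0, 0, 0.04], [0.01, 0, 0.08], [0.02, 0, 0.12], [0.02, 0, 0.14], [0.02, 0, 0.14]], twist=[[0, 0, 0], [0, 0, 0], [0, 0, 0], [0, 0, 0], [0, 0, 0]], hand=[0, 0, 0, 0, 0])

```text
clock: 4.2
eef_pos: [0.5731, -0.0728, 0.0634]
tool_rot: [[-0.307, 0.952, -0.0], [0.952, 0.307, -0.0], [0.0, -0.0, -1.0]]
wrist_force: [-1.5, -0.4, 0.2]
grip_width: 0.0004
grasp_force: 0.0
```

```bash
python3 - <<'E'
from h import *
a=robot.get_image("scene");b=robot.get_image("wrist")
cv2.imwrite("pics/press.png",np.hstack([cv2.resize(a[60:300,140:440],(500,400)),cv2.resize(b[60:330,160:400],(300,400))]))
print(robot.observe()["wrist_force"],robot.observe()["eef_pos"])
E
```

```text
[ 0.18647884 -0.60872504  0.48602604] [ 0.57338625 -0.07281751  0.0636742 ]
```

View pics/press.png

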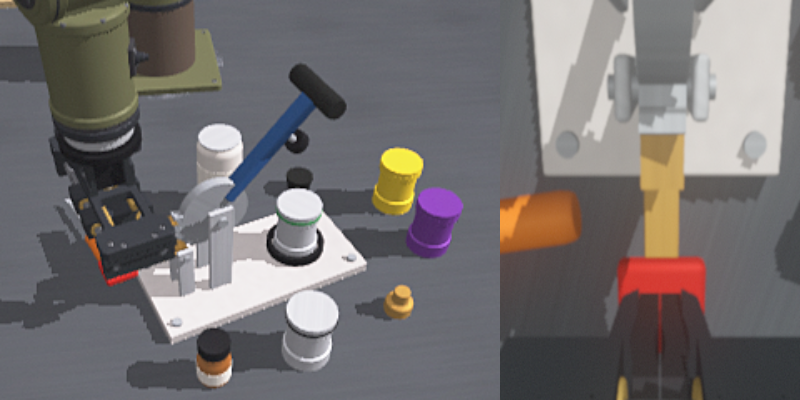

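The crop shows the fingers over the red pad (660,290 in the right panel). There's no clear stop force yet, so I'll press on in small steps.

Call:
move_arm(travel=[[0, 0, 0.02], [0, 0, 0.04]], twist=[[0, 0, 0], [0, 0, 0]], hand=[0, 0])

```text
clock: 4.5
eef_pos: [0.5735, -0.0729, 0.0597]
tool_rot: [[-0.307, 0.952, 0.001], [0.952, 0.307, -0.0], [-0.0, 0.0, -1.0]]
wrist_force: [0.4, 0.5, 0.4]
grip_width: 0.0004
grasp_force: 0.0
```

Call:
move_arm(travel=[[0, 0, 0.02], [0, 0, 0.03]], twist=[[0, 0, 0], [0, 0, 0]], hand=[0, 0])

```text
clock: 4.7
eef_pos: [0.5731, -0.0729, 0.0564]
tool_rot: [[-0.307, 0.952, -0.0], [0.952, 0.307, -0.0], [0.0, -0.0, -1.0]]
wrist_force: [0.0, -1.0, -0.4]
grip_width: 0.0001
grasp_force: 0.0
```

```bash
python3 - <<'E'
from h import *
s=robot.observe();a=robot.get_image("scene");b=robot.get_image("wrist")
print(s["eef_pos"],s["wrist_force"],s["joint_torque"])
R=np.array(s["tool_rot"]);i=robot.camera_info("wrist");T=i["tool_from_camera"];f=210/np.tan(np.radians(i["fovy"])/2)
p=T[:3,:3].T@(-T[:3,3]);print("tcp px",p[0]/p[2]*f+i["cx"],p[1]/p[2]*f+i["cy"])
H,S,V=cv2.split(cv2.cvtColor(b,cv2.COLOR_BGR2HSV))
c=comp(((H<5)|(H>175))&(S>170)&(V>80),(290,250));print("pad top edge",c[:2],np.argwhere(c[2].sum(1)>15)[0])
row=np.argwhere(c[2].sum(1)>15)[0][0]+3;cc=np.where(c[2][row])[0];print(row,cc[0],cc[-1],"depth from 36mm",f*.036/(cc[-1]-cc[0]+1))
cv2.imwrite("pics/press2.png",np.hstack([cv2.resize(a[180:280,150:270],(480,400),interpolation=2),cv2.resize(b[150:330,200:380],(320,400))]))
E
```

```text
[ 0.57314425 -0.07285745  0.05636121] [ 6.57137417e-04 -1.02932034e+00 -3.88379099e-01] [ 2.02363729e-02 -5.29700804e+01 -5.15758663e+00 -9.14504439e+00
 -4.19563113e-02  9.44066414e-04  3.24829220e-03]
tcp px 288.8114163260298 244.60911375959503
pad top edge (array([290.25279642, 249.46532438]), array([ 253,  239,   73,   34, 1341], dtype=int32)) [240]
243 255 323 depth from 36mm 0.17878968314774335
```

View pics/press2.png

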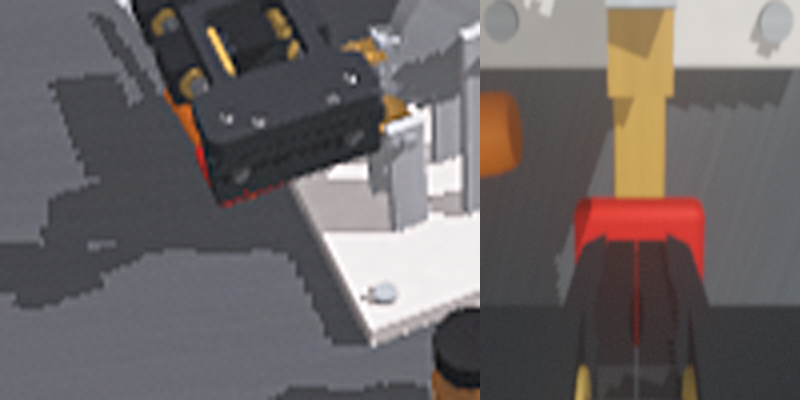

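Call:
move_arm(travel=[[0, 0, 0.02], [0, 0, 0.04]], twist=[[0, 0, 0], [0, 0, 0]], hand=[0, 0])

```text
clock: 5.0
eef_pos: [0.5734, -0.0728, 0.0526]
tool_rot: [[-0.307, 0.952, 0.0], [0.952, 0.307, -0.0], [-0.0, 0.0, -1.0]]
wrist_force: [-0.6, 0.3, -0.2]
grip_width: 0.0005
grasp_force: 0.0
```

Call:
move_arm(travel=[[0, 0, 0.02], [0, 0, 0.04]], twist=[[0, 0, 0], [0, 0, 0]], hand=[0, 0])

```text
clock: 5.2
eef_pos: [0.5735, -0.0731, 0.0488]
tool_rot: [[-0.307, 0.952, 0.0], [0.952, 0.307, -0.001], [-0.001, 0.0, -1.0]]
wrist_force: [-1.1, -1.3, 5.4]
grip_width: 0.0
grasp_force: 2.3
```

Call:
move_arm(travel=[[0, 0, 0.02], [0, 0, 0.03]], twist=[[0, 0, 0], [0, 0, 0]], hand=[0, 0])

```text
clock: 5.4
eef_pos: [0.5735, -0.0732, 0.0457]
tool_rot: [[-0.307, 0.952, 0.0], [0.952, 0.307, -0.001], [-0.001, 0.0, -1.0]]
wrist_force: [-0.1, -1.5, 4.2]
grip_width: 0.0006
grasp_force: 2.3
```

```bash
python3 - <<'E'
from h import *
s=robot.observe();print(s["eef_pos"],s["wrist_force"],s["wrist_torque"],s["grip_width"],s["grasp_force"])
b=robot.get_image("wrist")
H,S,V=cv2.split(cv2.cvtColor(b,cv2.COLOR_BGR2HSV))
c=comp(((H<5)|(H>175))&(S>170)&(V>80),(290,250));r=np.argwhere(c[2].sum(1)>15)[0][0];cc=np.where(c[2][r+3])[0];print(r,cc[0],cc[-1])
E
```

```text
[ 0.57350119 -0.07321304  0.04565633] [-0.12488043 -1.52672507  4.18311649] [-0.30103719 -0.04156735 -0.02244089] 0.0005551700093857771 2.2810480871703476
242 254 324
```

The 4 N now matches the pawl's stiff-pivot force, so contact began only near reported z≈0.05. I'll keep pressing in small steps until the force climbs at the stop.

Call:
move_arm(travel=[[0, 0, 0.02], [0.01, 0, 0.04], [0.01, 0, 0.06]], twist=[[0, 0, 0], [0, 0, 0], [0, 0, 0]], hand=[0, 0, 0])

```text
clock: 5.75
eef_pos: [0.5734, -0.0729, 0.0396]
tool_rot: [[-0.306, 0.952, 0.001], [0.952, 0.306, -0.001], [-0.002, 0.0, -1.0]]
wrist_force: [0.5, -4.6, 4.1]
grip_width: 0.0004
grasp_force: 2.5
```

```bash
python3 - <<'E'
from h import *
s=robot.observe();print(s["eef_pos"],s["wrist_force"],s["grasp_force"])
a=robot.get_image("scene");b=robot.get_image("wrist")
p=cv2.imread("pics/scene0.png")
z=lambda m:cv2.resize(m[190:260,180:270],(400,311),interpolation=2)
cv2.imwrite("pics/press3.png",np.hstack([z(p),z(a)]))
H,S,V=cv2.split(cv2.cvtColor(b,cv2.COLOR_BGR2HSV))
c=comp(((H<5)|(H>175))&(S>170)&(V>80),(290,250));r=np.argwhere(c[2].sum(1)>15)[0][0];cc=np.where(c[2][r+3])[0];print(r,cc[0],cc[-1])
E
```

```text
[ 0.5734214  -0.07291682  0.03956208] [ 0.45933046 -4.6125798   4.06993443] 2.4937763874186203
241 254 324
```

View pics/press3.png

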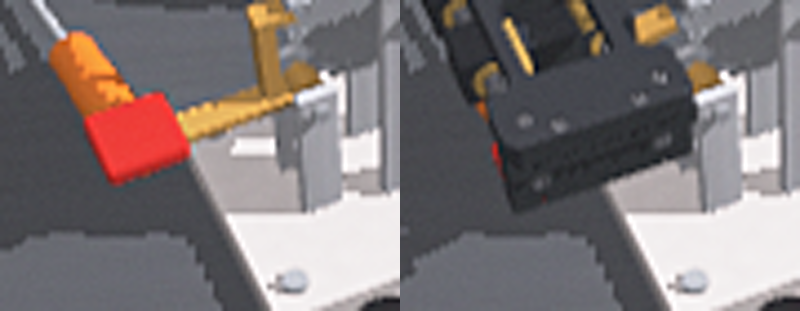

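Call:
move_arm(travel=[[0.0, 0, 0.02], [0.01, 0, 0.04], [0.01, 0, 0.06], [0.02, 0, 0.08]], twist=[[0, 0, 0], [0, 0, 0], [0, 0, 0], [0, 0, 0]], hand=[0, 0, 0, 0])

```text
clock: 6.25
eef_pos: [0.5728, -0.0712, 0.0315]
tool_rot: [[-0.306, 0.952, 0.001], [0.952, 0.306, -0.002], [-0.002, 0.0, -1.0]]
wrist_force: [2.1, -5.8, 2.8]
grip_width: 0.0008
grasp_force: 2.7
```

Call:
move_arm(travel=[[0.0, 0, 0.02], [0.01, 0, 0.04], [0.02, 0, 0.06]], twist=[[0, 0, 0], [0, 0, 0], [0, 0, 0]], hand=[0, 0, 0])

```text
clock: 6.55
eef_pos: [0.5728, -0.0704, 0.0271]
tool_rot: [[-0.305, 0.952, 0.002], [0.952, 0.305, -0.004], [-0.004, 0.001, -1.0]]
wrist_force: [-2.2, -9.7, 28.8]
grip_width: 0.0004
grasp_force: 14.8
```

The force has risen to 29 N, so that's the stop. I'll back off straight up and check the pad.

Call:
move_arm(travel=[[-0.02, 0, -0.1], [-0.04, 0, -0.5], [-0.04, 0, -0.95], [-0.04, 0, -0.95]], twist=[[0, 0, 0], [0, 0, 0], [0, 0, 0], [0, 0, 0]], hand=[0, 0, 0, 0])

```text
clock: 6.95
eef_pos: [0.5762, -0.069, 0.1253]
tool_rot: [[-0.308, 0.951, 0.009], [0.951, 0.308, 0.003], [0.0, 0.009, -1.0]]
wrist_force: [-0.2, 0.7, 0.3]
grip_width: 0.0006
grasp_force: 0.0
```

Call:
move_arm(travel=[[0, 0, -0.5], [0, 0, -1], [0, 0, -1], [0, 0, -1]], twist=[[0, 0, 0], [0, 0, 0], [0, 0, 0], [0, 0, 0]], hand=[0, 0, 0, 0])

```text
clock: 7.35
eef_pos: [0.5728, -0.0706, 0.2205]
tool_rot: [[-0.308, 0.951, 0.0], [0.951, 0.308, 0.001], [0.001, 0.001, -1.0]]
wrist_force: [-0.3, 0.1, -0.5]
grip_width: 0.0006
grasp_force: 0.0
```

Call:
move_arm(travel=[[0, 0, -0.5], [0, 0, -1], [0, 0, -1], [0, 0, -1]], twist=[[0, 0, 0], [0, 0, 0], [0, 0, 0], [0, 0, 0]], hand=[0, 0, 0, 0])

```text
clock: 7.75
eef_pos: [0.5724, -0.0715, 0.3191]
tool_rot: [[-0.308, 0.952, -0.002], [0.952, 0.308, 0.0], [0.001, -0.002, -1.0]]
wrist_force: [0.1, 0.2, -0.4]
grip_width: 0.0005
grasp_force: 0.0
```

```bash
python3 - <<'E'
from h import *
s=robot.observe();print(s["eef_pos"],s["wrist_force"])
a=robot.get_image("scene");b=robot.get_image("top");w=robot.get_image("wrist")
cv2.imwrite("pics/top2.png",b)
z=lambda m:cv2.resize(m[90:270,180:390],(400,343),interpolation=2)
cv2.imwrite("pics/after.png",np.hstack([z(a),cv2.resize(w,(400,343))]))
r=[]
for n,im,q in(("scene",a,(210,230)),("top",b,(370,219))):
    H,S,V=cv2.split(cv2.cvtColor(im,cv2.COLOR_BGR2HSV));c=comp(((H<5)|(H>175))&(S>170)&(V>80),q);print(n,c[:2]);r.append(c[0])
print("pad",tri(*r))
E
```

```text
[ 0.57236363 -0.07147366  0.31911756] [ 0.05628277  0.16928059 -0.41990521]
scene (array([214.21355932, 229.86779661]), array([204, 219,  22,  23, 295], dtype=int32))
top (array([363.1384083 , 221.38062284]), array([354, 213,  19,  18, 289], dtype=int32))
pad (array([ 0.57318642, -0.07217058,  0.05038892]), np.float64(0.0001139323330754409))
```

View pics/after.png

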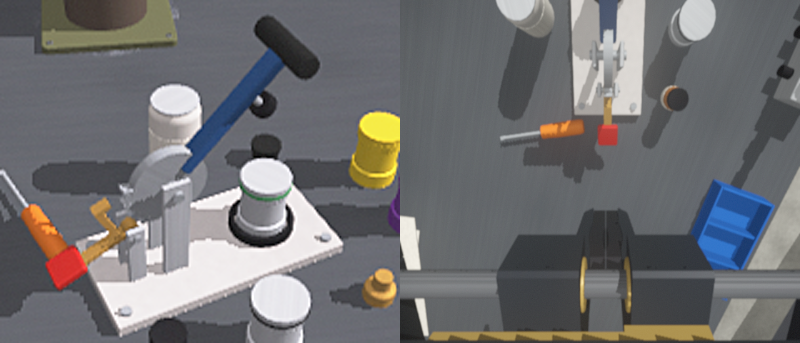

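The pad dropped by 29 mm (0.079→0.050) and stays there, and the pawl head (105,210 in the crop) has swung clear of the wheel. Next I'll measure the bar better.

```bash
python3 - <<'E'
from h import *
u=np.array([-.307,.952]);O=np.array([.519,.0933])
for t in(60,75):
    r=[]
    for n,q,box in(("scene",(330,114),(300,90,355,140)),("top",(225,222),(208,185,238,258))):
        im=cv2.imread(f"pics/{n}0.png");g=im.max(2);m=np.zeros(g.shape,bool);x0,y0,x1,y1=box
        m[y0:y1,x0:x1]=(g<t)[y0:y1,x0:x1];m=cv2.morphologyEx(m.astype(np.uint8),cv2.MORPH_OPEN,np.ones((3,3)))
        c=comp(m,q);rc=cv2.minAreaRect(np.argwhere(c[2])[:,::-1].astype(np.float32));print(t,n,rc);r.append(rc[0])
    p,e=tri(*r);v=(p[:2]-O);fy=v@u;print(p,e,"fx",v@[.952,.307],"fy",fy,"R",np.hypot(fy+.06,p[2]-.125),"a",np.arctan2(p[2]-.125,fy+.06))
E
```

```text
60 scene ((330.0000305175781, 114.50001525878906), (40.305084228515625, 13.435027122497559), 45.0)
60 top ((225.30287170410156, 221.52366638183594), (59.89032745361328, 15.727168083190918), 83.1572265625)
[0.5022448  0.14886036 0.24304595] 0.0009891820075678282 fx 0.0011060804570985456 fy 0.05803731263420508 R 0.16693607782264647 a 0.7854347601449642
75 scene ((330.2500305175781, 114.25001525878906), (40.305084228515625, 14.142135620117188), 45.0)
75 top ((225.12310791015625, 220.484619140625), (62.017364501953125, 16.99275779724121), 82.87498474121094)
[0.50339905 0.1490305  0.2442768 ] 0.0007140785080078038 fx 0.002257156302472818 fy 0.05784492705677741 R 0.16767343705115567 a 0.7914366401866034
```

Call:
move_arm(travel=[[0.4, 0, 0], [0.8, 0, 0], [0.8, 0, 0]], twist=[[0, 0, 0], [0, 0, 0], [0, 0, 0]], hand=[0, 0, 0])

```text
clock: 8.2
eef_pos: [0.5456, 0.011, 0.3195]
tool_rot: [[-0.317, 0.949, -0.004], [0.948, 0.317, 0.004], [0.005, -0.002, -1.0]]
wrist_force: [0.6, 0.8, -0.5]
grip_width: 0.0006
grasp_force: 0.0
```

Call:
move_arm(travel=[[0.4, 0, 0], [0.8, 0, 0], [0.8, 0, 0]], twist=[[0, 0, 0], [0, 0, 0], [0, 0, 0]], hand=[0, 0, 0])

```text
clock: 8.5
eef_pos: [0.5211, 0.0864, 0.3198]
tool_rot: [[-0.316, 0.949, -0.003], [0.949, 0.316, 0.003], [0.004, -0.002, -1.0]]
wrist_force: [0.1, -0.1, -0.6]
grip_width: 0.0005
grasp_force: 0.0
```

Call:
move_arm(travel=[[0.4, 0, 0], [0.74, 0, 0], [0.74, 0, 0.0], [0.74, 0, 0.3], [0.74, 0, 0.45]], twist=[[0, 0, 0], [0, 0, 0], [0, 0, 0], [0, 0, 0], [0, 0, 0]], hand=[0, 0, 0, 0, 0])

```text
clock: 9.0
eef_pos: [0.5005, 0.1486, 0.2729]
tool_rot: [[-0.306, 0.952, -0.003], [0.952, 0.306, -0.003], [-0.002, -0.004, -1.0]]
wrist_force: [0.2, -0.6, -0.6]
grip_width: 0.0003
grasp_force: 0.0
```

```bash
python3 - <<'E'
from h import *
s=robot.observe();print(s["eef_pos"],s["wrist_force"])
a=robot.get_image("scene");w=robot.get_image("wrist")
cv2.imwrite("pics/bar.png",np.hstack([cv2.resize(a[30:270,150:430],(400,343)),cv2.resize(w,(400,343))]))
E
```

```text
[0.50051778 0.14858441 0.27286548] [ 0.17807466 -0.62901116 -0.61564953]
```

View pics/bar.png

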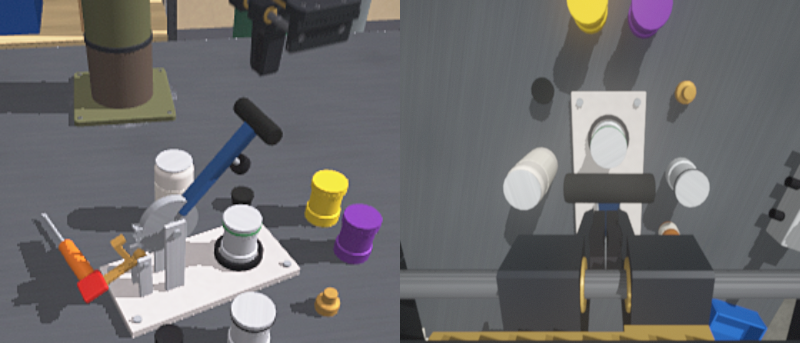

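The scene crop shows the fingertip at (265,70), well above the bar at (257,120). So the true tip is about 33 mm above the reported TCP, which also explains the late pad contact. I'll approach with that offset and then follow the arc under force watch.

Call:
move_arm(travel=[[0.02, 0, 0.25], [0.03, 0, 0.42], [0.03, 0, 0.42]], twist=[[0, 0, 0], [0, 0, 0], [0, 0, 0]], hand=[0, 0, 0])

```text
clock: 9.4
eef_pos: [0.4994, 0.1521, 0.2319]
tool_rot: [[-0.306, 0.952, -0.004], [0.952, 0.306, -0.002], [-0.001, -0.004, -1.0]]
wrist_force: [-0.8, 0.3, -0.1]
grip_width: 0.0004
grasp_force: 0.0
```

Call:
move_arm(travel=[[0, 0, 0.04], [0.02, 0, 0.08], [0.05, 0, 0.12], [0.09, 0, 0.16]], twist=[[0, 0, 0], [0, 0, 0], [0, 0, 0], [0, 0, 0]], hand=[0, 0, 0, 0])

```text
clock: 9.8
eef_pos: [0.498, 0.1626, 0.218]
tool_rot: [[-0.307, 0.952, 0.002], [0.952, 0.307, 0.0], [-0.0, 0.002, -1.0]]
wrist_force: [-0.9, -0.4, 2.6]
grip_width: 0.0008
grasp_force: 1.0
```

Call:
move_arm(travel=[[0.0, 0, 0.06], [0.03, 0, 0.12], [0.08, 0, 0.19], [0.12, 0, 0.26], [0.16, 0, 0.33]], twist=[[0, 0, 0], [0, 0, 0], [0, 0, 0], [0, 0, 0], [0, 0, 0]], hand=[0, 0, 0, 0, 0])

```text
clock: 10.3
eef_pos: [0.4905, 0.1868, 0.1865]
tool_rot: [[-0.313, 0.95, 0.001], [0.95, 0.313, 0.012], [0.011, 0.005, -1.0]]
wrist_force: [-8.5, 12.1, 11.5]
grip_width: 0.0004
grasp_force: 7.4
```

Call:
move_arm(travel=[[0.03, 0, 0.06], [0.05, 0, 0.12], [0.08, 0, 0.18], [0.1, 0, 0.24]], twist=[[0, 0, 0], [0, 0, 0], [0, 0, 0], [0, 0, 0]], hand=[0, 0, 0, 0])

```text
clock: 10.7
eef_pos: [0.4867, 0.1989, 0.1626]
tool_rot: [[-0.315, 0.949, 0.0], [0.949, 0.315, 0.016], [0.015, 0.005, -1.0]]
wrist_force: [-9.6, 15.7, 11.4]
grip_width: 0.0004
grasp_force: 8.4
```

```bash
python3 - <<'E'
from h import *
s=robot.observe();print(s["eef_pos"],s["wrist_force"])
a=robot.get_image("scene");w=robot.get_image("wrist")
cv2.imwrite("pics/bar2.png",np.hstack([cv2.resize(a[30:270,200:410],(400,457)),cv2.resize(w[60:400,130:430],(400,457))]))
E
```

```text
[0.48672002 0.19894284 0.16261731] [-9.55921802 15.69714021 11.42325757]
```

View pics/bar2.png

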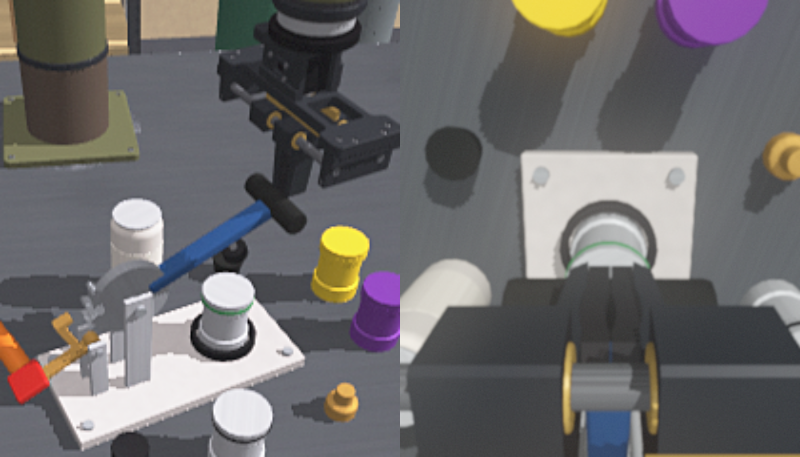

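The wrist view shows the finger (600,270) riding on the outer side of the bar (510-710,295). I'll back off outward and up, then re-measure the bar.

Call:
move_arm(travel=[[0.15, 0, 0], [0.15, 0, -0.3], [0.15, 0, -0.6], [0.15, 0, -0.6]], twist=[[0, 0, 0], [0, 0, 0], [0, 0, 0], [0, 0, 0]], hand=[0, 0, 0, 0])

```text
clock: 11.2
eef_pos: [0.4867, 0.2035, 0.2238]
tool_rot: [[-0.308, 0.952, 0.006], [0.952, 0.308, 0.004], [0.002, 0.007, -1.0]]
wrist_force: [0.5, -0.6, -0.6]
grip_width: 0.0005
grasp_force: 0.0
```

```bash
python3 - <<'E'
from h import *
s=robot.observe();print(s["eef_pos"],s["wrist_force"]);R=np.array(s["tool_rot"]);e=np.array(s["eef_pos"]);print(R.round(3))
u=np.array([-.307,.952]);O=np.array([.519,.0933]);print("tcp fy",(e[:2]-O)@u,"fx",(e[:2]-O)@[.952,.307])
a=robot.get_image("scene");w=robot.get_image("wrist");cv2.imwrite("pics/s3.png",a);cv2.imwrite("pics/w3.png",w)
g=a.max(2);m=np.zeros(g.shape,bool);m[115:160,320:365]=(g<60)[115:160,320:365]
m=cv2.morphologyEx(m.astype(np.uint8),2,np.ones((3,3)));c=comp(m,(345,136));rc=cv2.minAreaRect(np.argwhere(c[2])[:,::-1].astype(np.float32));print(rc,c[1])
o,d=ray("scene",rc[0])
# intersect with the circle of the bar, keeping fx~0
best=min((np.linalg.norm(np.cross(np.r_[O+u*(-.06+.17*np.cos(t)),.125+.17*np.sin(t)]-o,d)),t) for t in np.linspace(0,.8,801));print(best)
E
```

```text
[0.48669155 0.20354729 0.22376728] [ 0.52693105 -0.60861181 -0.58683621]
[[-0.308  0.952  0.006]
 [ 0.952  0.308  0.004]
 [ 0.002  0.007 -1.   ]]
tcp fy 0.11487411401967472 fx 0.003088270322938141
((344.2500305175781, 137.25001525878906), (37.47665786743164, 11.31370735168457), 45.0) [329 123  32  30 415]
(np.float64(0.0012779484477073437), np.float64(0.34400000000000003))
```

Call:
move_arm(travel=[[-0.18, 0, 0], [-0.18, 0, 0.3], [-0.18, 0, 0.55], [-0.18, 0, 0.6]], twist=[[0, 0, 0], [0, 0, 0], [0, 0, 0], [0, 0, 0]], hand=[0, 0, 0, 0])

```text
clock: 11.7
eef_pos: [0.4882, 0.1827, 0.1574]
tool_rot: [[-0.307, 0.952, -0.006], [0.952, 0.307, -0.003], [-0.001, -0.007, -1.0]]
wrist_force: [-0.7, -0.5, 1.7]
grip_width: 0.0004
grasp_force: 0.8
```

Call:
move_arm(travel=[[0, 0, 0.05], [0.01, 0, 0.1], [0.02, 0, 0.15], [0.04, 0, 0.2]], twist=[[0, 0, 0], [0, 0, 0], [0, 0, 0], [0, 0, 0]], hand=[0, 0, 0, 0])

```text
clock: 12.1
eef_pos: [0.4895, 0.1884, 0.1408]
tool_rot: [[-0.307, 0.952, 0.001], [0.952, 0.307, 0.001], [0.0, 0.001, -1.0]]
wrist_force: [-0.7, -0.5, 1.0]
grip_width: 0.0005
grasp_force: 0.8
```

Call:
move_arm(travel=[[0.01, 0, 0.06], [0.02, 0, 0.12], [0.04, 0, 0.18], [0.05, 0, 0.24]], twist=[[0, 0, 0], [0, 0, 0], [0, 0, 0], [0, 0, 0]], hand=[0, 0, 0, 0])

```text
clock: 12.5
eef_pos: [0.4882, 0.193, 0.1162]
tool_rot: [[-0.307, 0.952, 0.001], [0.952, 0.307, 0.0], [-0.0, 0.001, -1.0]]
wrist_force: [1.4, 0.8, 0.8]
grip_width: 0.0005
grasp_force: 0.8
```

Call:
move_arm(travel=[[0, 0, 0.04], [0.01, 0, 0.08]], twist=[[0, 0, 0], [0, 0, 0]], hand=[0, 0])

```text
clock: 12.7
eef_pos: [0.4877, 0.1935, 0.1082]
tool_rot: [[-0.307, 0.952, 0.0], [0.952, 0.307, -0.0], [-0.0, 0.0, -1.0]]
wrist_force: [2.0, 1.0, 0.5]
grip_width: 0.0003
grasp_force: 0.7
```

Call:
move_arm(travel=[[0, 0, 0.02], [0, 0, 0.03], [0, 0, 0.03]], twist=[[0, 0, 0], [0, 0, 0], [0, 0, 0]], hand=[0, 0, 0])

```text
clock: 13.0
eef_pos: [0.4871, 0.1933, 0.1054]
tool_rot: [[-0.307, 0.952, -0.001], [0.952, 0.307, -0.001], [-0.001, -0.001, -1.0]]
wrist_force: [1.4, -0.3, -0.4]
grip_width: 0.0003
grasp_force: 0.0
```

Call:
move_arm(travel=[[0, 0, 0.02], [0, 0, 0.03]], twist=[[0, 0, 0], [0, 0, 0]], hand=[0, 0])

```text
clock: 13.2
eef_pos: [0.487, 0.1935, 0.1025]
tool_rot: [[-0.307, 0.952, -0.0], [0.952, 0.307, -0.0], [-0.0, -0.001, -1.0]]
wrist_force: [-1.1, 0.4, 1.4]
grip_width: 0.0005
grasp_force: 0.7
```

Call:
move_arm(travel=[[0, 0, 0.02], [0, 0, 0.03]], twist=[[0, 0, 0], [0, 0, 0]], hand=[0, 0])

```text
clock: 13.4
eef_pos: [0.4871, 0.1936, 0.1009]
tool_rot: [[-0.307, 0.952, 0.001], [0.952, 0.307, -0.001], [-0.001, 0.0, -1.0]]
wrist_force: [-4.9, -3.7, 25.5]
grip_width: 0.0005
grasp_force: 12.4
```

The force has jumped to 25 N, so the foot is on the cell. I'll retreat straight up and check.

Call:
move_arm(travel=[[0, 0, -0.1], [0, 0, -0.5], [0, 0, -1], [0, 0, -1]], twist=[[0, 0, 0], [0, 0, 0], [0, 0, 0], [0, 0, 0]], hand=[0, 0, 0, 0])

```text
clock: 13.8
eef_pos: [0.4906, 0.1961, 0.205]
tool_rot: [[-0.306, 0.952, 0.01], [0.952, 0.306, 0.005], [0.002, 0.011, -1.0]]
wrist_force: [0.3, 0.6, -0.3]
grip_width: 0.0007
grasp_force: 0.0
```

Call:
move_arm(travel=[[0, 0, -0.5], [0, 0, -1], [0, 0, -1], [0, 0, -1]], twist=[[0, 0, 0], [0, 0, 0], [0, 0, 0], [0, 0, 0]], hand=[0, 0, 0, 0])

```text
clock: 14.2
eef_pos: [0.4877, 0.1934, 0.2999]
tool_rot: [[-0.306, 0.952, 0.002], [0.952, 0.306, -0.0], [-0.001, 0.002, -1.0]]
wrist_force: [-0.5, -0.2, -1.0]
grip_width: 0.0003
grasp_force: 0.0
```

```bash
python3 - <<'E'
from h import *
s=robot.observe();print(s["eef_pos"],s["wrist_force"],s["clock"])
a=robot.get_image("scene");w=robot.get_image("wrist")
cv2.imwrite("pics/end.png",np.hstack([cv2.resize(a[80:290,160:410],(400,336)),cv2.resize(w,(400,336))]))
u=np.array([-.307,.952]);O=np.array([.519,.0933])
g=a.max(2);m=np.zeros(g.shape,bool);m[130:210,325:390]=(g<60)[130:210,325:390]
m=cv2.morphologyEx(m.astype(np.uint8),2,np.ones((3,3)));c=comp(m,(350,165));rc=cv2.minAreaRect(np.argwhere(c[2])[:,::-1].astype(np.float32));print(rc)
o,d=ray("scene",rc[0])
print(min((np.linalg.norm(np.cross(np.r_[O+u*(-.06+.17*np.cos(t)),.125+.17*np.sin(t)]-o,d)),t) for t in np.linspace(-.1,.8,901)))
E
```

```text
[0.48770204 0.19339965 0.29990719] [-0.51835826 -0.20061768 -0.96144995] 14.2
((344.5000305175781, 161.50001525878906), (36.769554138183594, 11.31370735168457), 45.0)
(np.float64(0.0004752669225965275), np.float64(-0.032))
```

View pics/end.png

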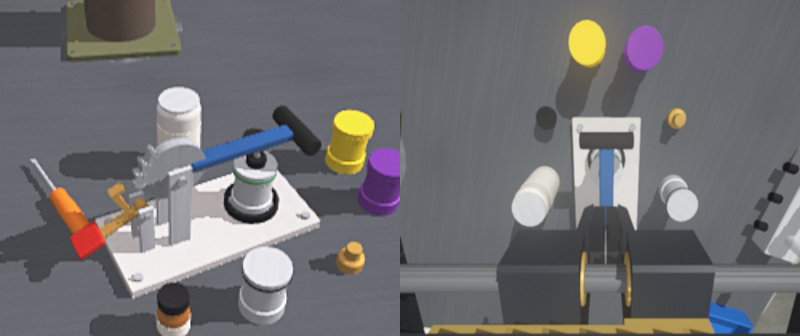

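The final picture shows the arm level with its foot on the cell at (257,160), the pawl still free at (118,195), the cell upright in its nest and the robot clear of everything.

```bash
python3 -c "from cell import robot; print(robot.sign_off())"
```

```text
the job is handed in; nothing more can be done
None
```

I pressed the pawl free to its stop, pushed the blue arm down until its foot rested on the cell, and handed the job in with the robot clear; no verdict came back.

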